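# Dry the washed ravioli stamps

## Task

First clear the run-up of the fan dryer: stand the plastic timer that is in the way upright on the round cork trivet. Then stand all the square ravioli stamps close together in one straight row on the marked run-up in front of the dryer and push the whole row from behind, as one block, into it until every stamp is fully inside its mouth and sitting square. Last, start the dryer: press its three keys fully down one at a time, the smallest first, then the middle one, then the largest; leave everything else on the bench where it is.

Things in the scene. Friction and masses are not known exactly. Their poses are not given: they have to be found in the camera images.
- mouth (a point): centre of the fan dryer's mouth, on the bench; y points into the dryer, x to the side, z up. Inside is a straight channel between 30 mm high aluminium walls, 285 mm deep up to the white fan housing, 63 mm wide (75 mm at the mouth, narrowing over its first 12 mm), floored by the bench itself without a step
- guard (a point): centre of the dryer's roof, a wire guard 53 to 59 mm above the bench that covers the channel from 32 mm inside the mouth to its end, so stamps can only go in through the mouth; axes as the mouth's
- run_up (a point): middle of the run-up, on the bench 160 mm before the mouth, axes as the mouth's: flat bench between two dark lines 63 mm apart, running from 10 to 310 mm before the mouth
- timer_mid (a point): white plastic timer, a box 60 mm (its x) by 75 mm (its y), 55 mm high, with a turning knob dial 20 mm high in the middle of its top; stands on the run-up at the start; the point is the box's centre, 27.5 mm above its underside; 200 g
- trivet_top (a point): centre of the top of the round cork trivet, 120 mm across, 6 mm thick, fixed to the bench past the outer end of the run-up
- stamp1_mid (a point): ravioli stamp, a block 52 x 52 mm seen from above and 42 mm high, flat vertical sides: steel cutter skirt below, pale wood above, small dark disc on top, 160 g; the point is its centre, 21 mm above its underside; x and y axes square to its sides, z up. One of four or five alike; None from the start if absent
- stamp2_mid (a point): ravioli stamp, a block 52 x 52 mm seen from above and 42 mm high, flat vertical sides: steel cutter skirt below, pale wood above, small dark disc on top, 160 g; the point is its centre, 21 mm above its underside; x and y axes square to its sides, z up. One of four or five alike; None from the start if absent
- stamp3_mid (a point): ravioli stamp, a block 52 x 52 mm seen from above and 42 mm high, flat vertical sides: steel cutter skirt below, pale wood above, small dark disc on top, 160 g; the point is its centre, 21 mm above its underside; x and y axes square to its sides, z up. One of four or five alike; None from the start if absent
- stamp4_mid (a point): ravioli stamp, a block 52 x 52 mm seen from above and 42 mm high, flat vertical sides: steel cutter skirt below, pale wood above, small dark disc on top, 160 g; the point is its centre, 21 mm above its underside; x and y axes square to its sides, z up. One of four or five alike; None from the start if absent
- stamp5_mid (a point): ravioli stamp, a block 52 x 52 mm seen from above and 42 mm high, flat vertical sides: steel cutter skirt below, pale wood above, small dark disc on top, 160 g; the point is its centre, 21 mm above its underside; x and y axes square to its sides, z up. One of four or five alike; None from the start if absent
- key_small (a joint): smallest round white key of the control panel, 22 mm across: metres pressed, 0 up, 0.006 fully down; spring, about 5 N to the bottom, comes up again by itself; it counts as pressed beyond 0.004
- key_middle (a joint): middle-sized round white key of the control panel, 34 mm across: metres pressed, 0 up, 0.006 fully down; spring, about 5 N to the bottom, comes up again by itself; it counts as pressed beyond 0.004
- key_large (a joint): largest round white key of the control panel, 50 mm across: metres pressed, 0 up, 0.006 fully down; spring, about 5 N to the bottom, comes up again by itself; it counts as pressed beyond 0.004
- key_small_top (a point): centre of the top face of the smallest key when up (it moves down with the key). The three keys stand 55 mm apart in a line on top of the white panel (85 x 180 mm, 45 mm high) on the +x side of the dryer, in any order
- key_middle_top (a point): centre of the top face of the middle-sized key when up (it moves down with the key). The three keys stand 55 mm apart in a line on top of the white panel (85 x 180 mm, 45 mm high) on the +x side of the dryer, in any order
- key_large_top (a point): centre of the top face of the largest key when up (it moves down with the key). The three keys stand 55 mm apart in a line on top of the white panel (85 x 180 mm, 45 mm high) on the +x side of the dryer, in any order
- ravioli_pin: wooden ravioli rolling pin with square pockets, 400 mm long with its handles, resting on two flat feet; bystander, origin under its middle, x along it
- jug: green ceramic jug, 165 mm high, 116 mm across; bystander, origin under its centre
- spider: steel spider (wire skimmer), round head 120 mm across and a handle reaching 310 mm from the head's centre along x; bystander, origin under the head
- jar: lever-top glass jar, 92 mm across, 130 mm high; bystander, origin under its centre
- mill: dark wooden pepper mill, 52 mm across, 135 mm high; bystander, origin under its centre

How it is judged (in metres and radians):
On the way, in this order (a step that is already met when the one before it is completed fails the run):
1. the timer stands on the cork trivet (horizontal distance between timer_mid and trivet_top below 0.035 m and angle between timer_mid's own z axis and vertical below 0.15 rad and height (world z) of timer_mid below 0.04 m), for 0.2 s.
2. all stamps stand in one straight row, each within 80 mm of a neighbour (centre to centre), on the run-up, outside the mouth (y of stamp1_mid in the frame of mouth between -0.32 and -0.018 m and x of stamp1_mid in the frame of mouth between -0.015 and 0.015 m and angle between each of stamp1_mid, stamp2_mid, stamp3_mid, stamp4_mid, stamp5_mid's own z axis and vertical below 0.15 rad and height (world z) of each of stamp1_mid, stamp2_mid, stamp3_mid, stamp4_mid, stamp5_mid below 0.03 m and (angle between the x axis of stamp1_mid and the x axis of mouth, either way round below 0.2 rad or angle between the x axis of stamp1_mid and the y axis of mouth, either way round below 0.2 rad) and (distance between stamp1_mid and stamp2_mid below 0.08 m or distance between stamp1_mid and stamp3_mid below 0.08 m or distance between stamp1_mid and stamp4_mid below 0.08 m or distance between stamp1_mid and stamp5_mid below 0.08 m) and y of stamp2_mid in the frame of mouth between -0.32 and -0.018 m and x of stamp2_mid in the frame of mouth between -0.015 and 0.015 m and (angle between the x axis of stamp2_mid and the x axis of mouth, either way round below 0.2 rad or angle between the x axis of stamp2_mid and the y axis of mouth, either way round below 0.2 rad) and (distance between stamp2_mid and stamp1_mid below 0.08 m or distance between stamp2_mid and stamp3_mid below 0.08 m or distance between stamp2_mid and stamp4_mid below 0.08 m or distance between stamp2_mid and stamp5_mid below 0.08 m) and y of stamp3_mid in the frame of mouth between -0.32 and -0.018 m and x of stamp3_mid in the frame of mouth between -0.015 and 0.015 m and (angle between the x axis of stamp3_mid and the x axis of mouth, either way round below 0.2 rad or angle between the x axis of stamp3_mid and the y axis of mouth, either way round below 0.2 rad) and (distance between stamp3_mid and stamp1_mid below 0.08 m or distance between stamp3_mid and stamp2_mid below 0.08 m or distance between stamp3_mid and stamp4_mid below 0.08 m or distance between stamp3_mid and stamp5_mid below 0.08 m) and y of stamp4_mid in the frame of mouth between -0.32 and -0.018 m and x of stamp4_mid in the frame of mouth between -0.015 and 0.015 m and (angle between the x axis of stamp4_mid and the x axis of mouth, either way round below 0.2 rad or angle between the x axis of stamp4_mid and the y axis of mouth, either way round below 0.2 rad) and (distance between stamp4_mid and stamp1_mid below 0.08 m or distance between stamp4_mid and stamp2_mid below 0.08 m or distance between stamp4_mid and stamp3_mid below 0.08 m or distance between stamp4_mid and stamp5_mid below 0.08 m) and y of stamp5_mid in the frame of mouth between -0.32 and -0.018 m and x of stamp5_mid in the frame of mouth between -0.015 and 0.015 m and (angle between the x axis of stamp5_mid and the x axis of mouth, either way round below 0.2 rad or angle between the x axis of stamp5_mid and the y axis of mouth, either way round below 0.2 rad) and (distance between stamp5_mid and stamp1_mid below 0.08 m or distance between stamp5_mid and stamp2_mid below 0.08 m or distance between stamp5_mid and stamp3_mid below 0.08 m or distance between stamp5_mid and stamp4_mid below 0.08 m)), for 0.2 s.
3. the whole row is inside the dryer (y of stamp1_mid in the frame of mouth between 0.021 and 0.265 m and x of stamp1_mid in the frame of mouth between -0.015 and 0.015 m and angle between each of stamp1_mid, stamp2_mid, stamp3_mid, stamp4_mid, stamp5_mid's own z axis and vertical below 0.15 rad and height (world z) of each of stamp1_mid, stamp2_mid, stamp3_mid, stamp4_mid, stamp5_mid below 0.03 m and (angle between the x axis of stamp1_mid and the x axis of mouth, either way round below 0.25 rad or angle between the x axis of stamp1_mid and the y axis of mouth, either way round below 0.25 rad) and y of stamp2_mid in the frame of mouth between 0.021 and 0.265 m and x of stamp2_mid in the frame of mouth between -0.015 and 0.015 m and (angle between the x axis of stamp2_mid and the x axis of mouth, either way round below 0.25 rad or angle between the x axis of stamp2_mid and the y axis of mouth, either way round below 0.25 rad) and y of stamp3_mid in the frame of mouth between 0.021 and 0.265 m and x of stamp3_mid in the frame of mouth between -0.015 and 0.015 m and (angle between the x axis of stamp3_mid and the x axis of mouth, either way round below 0.25 rad or angle between the x axis of stamp3_mid and the y axis of mouth, either way round below 0.25 rad) and y of stamp4_mid in the frame of mouth between 0.021 and 0.265 m and x of stamp4_mid in the frame of mouth between -0.015 and 0.015 m and (angle between the x axis of stamp4_mid and the x axis of mouth, either way round below 0.25 rad or angle between the x axis of stamp4_mid and the y axis of mouth, either way round below 0.25 rad) and y of stamp5_mid in the frame of mouth between 0.021 and 0.265 m and x of stamp5_mid in the frame of mouth between -0.015 and 0.015 m and (angle between the x axis of stamp5_mid and the x axis of mouth, either way round below 0.25 rad or angle between the x axis of stamp5_mid and the y axis of mouth, either way round below 0.25 rad)), for 0.2 s.
4. the smallest key is pressed alone (value of joint key_small above 0.004 m and value of joint each of key_middle, key_large below 0.002 m), for 0.02 s.
5. the middle key is pressed alone (value of joint each of key_small, key_large below 0.002 m and value of joint key_middle above 0.004 m), for 0.02 s.
6. the largest key is pressed alone (value of joint each of key_small, key_middle below 0.002 m and value of joint key_large above 0.004 m), for 0.02 s.
At the end, for the whole second after the job is handed in: every stamp stands upright inside the dryer, its centre at least 21 mm past the mouth line, within 15 mm of the channel's centre line and within 0.25 rad of square to it, at rest; the timer stands upright on the trivet, its centre within 35 mm of the trivet's; all keys are up again (all of step 1 and all of step 3 and linear speed of each of timer, stamp1, stamp2, stamp3, stamp4, stamp5 below 0.02 m/s and value of joint each of key_small, key_middle, key_large below 0.002 m); the robot touches nothing.
It fails at once if a bystander is moved more than 40 mm (distance of any of ravioli_pin, jug, spider, jar, mill from where it was at the start of the episode above 0.04 m).
It fails at once if two keys are pressed at once (value of joint each of key_small, key_middle above 0.004 m or value of joint each of key_small, key_large above 0.004 m or value of joint each of key_middle, key_large above 0.004 m).
Of stamp1, stamp2, stamp3, stamp4, stamp5 only 4 to 5 are there at a start; the rules pass over those that are not, and their reading is None.
At some moment in a run one of stamp1, stamp2, stamp3, stamp4, stamp5 may be knocked a few centimetres aside while the robot is not near it.
It also fails if it takes over 210 s, if anything falls off the work surface, if the arm or the gripper's body presses on something with over 40 N, if the wrist force passes 120 N, or if a joint passes its speed limit or range.

## Robot

A 6-joint arm with a two-finger parallel gripper is mounted at the origin on the work surface. World frame = base frame: x ahead of the robot, y to its left, z up, the work surface at z = 0. Lengths are in m, angles in degrees, forces in N, time in s.
With the tool pointing down it reaches from about 0.325 to 0.85 m from the base axis. Payload 15.5 kg.
Tool frame: the origin (TCP) lies midway between the tips of the shut fingers; the grasp point (between the pads) lies 19 mm behind it; y points along the fingers, x is the direction in which the jaws open and shut, and the axes are right-handed (so a half turn about y gives the same grasp; the last joint's range is limited). The gripper opens to 91 mm and grips with 3 to 60 N. Pads are 32 mm wide; open, the fingers measure 118 mm over their backs; the gripper's body (76 mm by 178 mm) begins 60 mm behind the grasp point.
Start: joints at [61.049, 28.281, 77.091, -0, 74.628, -5.472], TCP at [0.249, 0.573, 0.214] pointing down, gripper open.
Joint ranges: [-166.48, 166.48], [-47.26, 123.95], [12.59, 153.08], [-70.14, 250.14], [6.76, 159.57], [-176.63, 176.63]. Speed limits (degrees/s): [108.29, 108.29, 147.25, 172.46, 172.46, 172.46].

## Interface

Orientations are given as a 3x3 rotation matrix whose columns are the frame's x, y, z axes.
In Python, from bench import ctrl gives the robot as it stands. The module is installed in compiled form; this text tells all that it offers. Calls block until the motion is done:
- ctrl.goto(position, orientation): joint-space move of the TCP to a pose.
- ctrl.move_l(position, vel=0.15, ori=None, contact_N=None): straight line of the TCP; ori=None keeps the orientation; vel is the mean speed in m/s. With contact_N (N) it stops when the force on the tool has changed by that much, and returns True; else False.
- ctrl.movej(angles): joint-space move.
- ctrl.command_gripper(opening): opening from 0.0 (shut) to 1.0 (fully open); the grip force is fixed at half the most; returns when the fingers have stopped.
- ctrl.sleep(seconds).
- ctrl.ik(position, orientation): joint angles nearest the present ones, or None.
- ctrl.read_camera(name): name is "side" or "top" or "wrist"; returns the picture (420x560x3 uint8, blue, green, red); there is no depth.
- ctrl.camera_params(name): a dict with "fx", "fy", "cx", "cy" (pixels), "pose" (4x4, takes a point from camera to world coordinates); the wrist camera has in their place "T_tool_cam" (4x4, takes a point from camera to tool coordinates, whose origin is the TCP and whose axes are the tool frame's). Camera axes: x right, y up, looking along -z (the intrinsics and any distortion apply to the point x, -y, -z); pixel columns grow to the right and rows downward; lengths in m; the calibration is good to about 2 mm. A picture is of the moment at which its call begins: read the wrist's pose just before it. camera_params takes no time and is no camera call.
A pose or a line that the arm cannot do raises ctrl.MotionError and nothing moves.
- ctrl.sign_off(): hands the job in, once; it reports no verdict.
Readings, each from a call of its own:
- ctrl.current_t(): time.
- ctrl.current_q(): joint angles.
- ctrl.current_dq(): joint speeds.
- ctrl.current_effort(): joint torques, N m.
- ctrl.current_tool_pos(): TCP position.
- ctrl.current_eef_rot(): TCP orientation.
- ctrl.current_contact_force(): force on the tool from outside, world axes, zero at the start.
- ctrl.current_wrist_torque(): the same for the moment, N m.
- ctrl.current_grip_width(): opening from 0.0 (shut) to 1.0 (fully open).
Only numpy, scipy, OpenCV 4.12 (cv2) and the standard library are available. Lean on these libraries where they do the work, as an engineer would, in place of code of your own. Each camera call takes 0.05 s, during which the arm holds its last target.

## Working session

There is one attempt and no reset: what is moved stays moved. The work goes in short steps, each a Python script; the robot and the scene stay as the last script left them, time stands still between calls to the robot, and variables do not carry over. Pictures are saved under pics/ and viewed, and the job is handed in when it is done.

```bash
mkdir -p pics; ls
python3 - <<'E'
from bench import ctrl
import cv2
print(ctrl.current_t())
for n in("top","side","wrist"):
    im=ctrl.read_camera(n); cv2.imwrite(f"pics/{n}0.png",im)
    print(n,ctrl.camera_params(n))
print(ctrl.current_eef_rot(),ctrl.current_contact_force())
E
```

```text
pics
0.0
top {'fx': 462.03991488485246, 'fy': 462.03991488485246, 'cx': 275.7651399868152, 'cy': 208.79053153967706, 'pose': array([[-0.02181878,  0.99022084, -0.13779195,  0.39964246],
       [-0.99975393, -0.0210587 ,  0.00697169, -0.07240179],
       [ 0.0040018 ,  0.13791016,  0.99043666,  1.48249358],
       [ 0.        ,  0.        ,  0.        ,  1.        ]])}
side {'fx': 498.6563917875258, 'fy': 498.6563917875258, 'cx': 282.6057173398245, 'cy': 208.98290357151487, 'pose': array([[-0.99572981,  0.07034466, -0.05978098,  0.49642394],
       [-0.09049311, -0.61573781,  0.78273747,  0.94173742],
       [ 0.01825199,  0.7848048 ,  0.6194742 ,  0.90697074],
       [ 0.        ,  0.        ,  0.        ,  1.        ]])}
wrist {'fx': 289.87432592884164, 'fy': 289.87432592884164, 'cx': 279.4565104461193, 'cy': 212.50786494732654, 'T_tool_cam': array([[ 9.99999830e-01, -5.00881919e-04, -2.98500694e-04,
        -9.28770384e-04],
       [-1.51947093e-04,  2.70392175e-01, -9.62750253e-01,
        -1.70441719e-01],
       [ 5.62936446e-04,  9.62750134e-01,  2.70392052e-01,
         7.55354093e-02],
       [ 0.00000000e+00,  0.00000000e+00,  0.00000000e+00,
         1.00000000e+00]])}
[[ 3.98414704e-01 -4.86266485e-04 -9.17205259e-01]
 [ 9.17204896e-01 -8.24875732e-04  3.98414983e-01]
 [-9.50316213e-04 -9.99999542e-01  1.17363380e-04]] [-0.25235484  0.09039295  0.22586655]
```

View pics/top0.png

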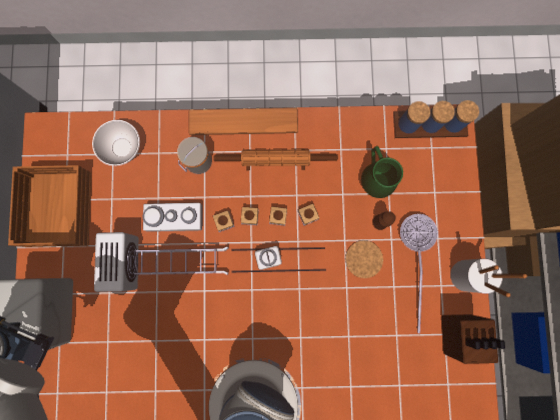

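View pics/side0.png

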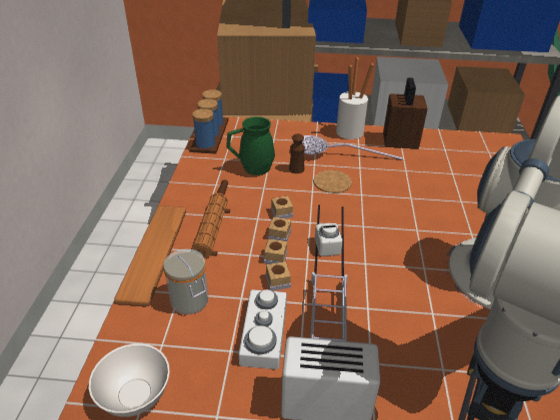

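View pics/wrist0.png

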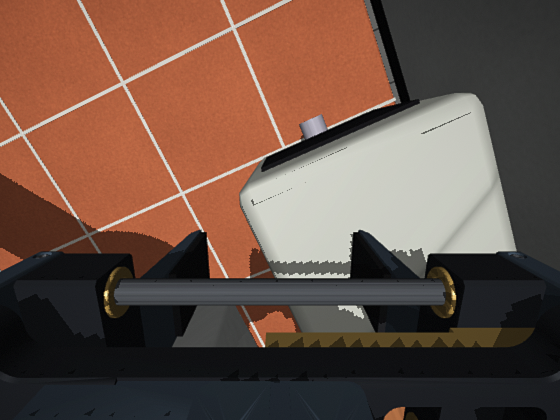

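```bash
cat > h.py <<'E'
from bench import ctrl
import numpy as np, cv2
def pose(n):
    p=ctrl.camera_params(n)
    if n!="wrist": return p,np.array(p["pose"])
    T=np.eye(4);T[:3,:3]=ctrl.current_eef_rot();T[:3,3]=ctrl.current_tool_pos()
    return p,T@np.array(p["T_tool_cam"])
def p2w(p,T,uv,z):
    uv=np.atleast_2d(uv).astype(float)
    d=np.stack([(uv[:,0]-p["cx"])/p["fx"],-(uv[:,1]-p["cy"])/p["fy"],-np.ones(len(uv))],1)@T[:3,:3].T
    s=(z-T[2,3])/d[:,2]
    return T[:3,3]+d*s[:,None]
def w2p(p,T,X):
    X=np.atleast_2d(X); c=(X-T[:3,3])@T[:3,:3]
    return np.stack([p["cx"]+p["fx"]*c[:,0]/-c[:,2],p["cy"]-p["fy"]*c[:,1]/-c[:,2]],1)
def down(a):
    # a deg: direction of tool x (jaw axis) in world xy; tool y down
    a=np.radians(a); x=np.array([np.cos(a),np.sin(a),0]); y=np.array([0,0,-1.]); return np.stack([x,y,np.cross(x,y)],1)
E
python3 - <<'E'
import cv2
for n,(x0,y0,x1,y1),k in(("top",(90,190,400,300),2.5),("side",(230,180,370,400),2.7)):
    im=cv2.imread(f"pics/{n}0.png")[y0:y1,x0:x1]
    cv2.imwrite(f"pics/{n}0c.png",cv2.resize(im,None,fx=k,fy=k,interpolation=cv2.INTER_CUBIC))
E
```

```text
(no output)
```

View pics/top0c.png

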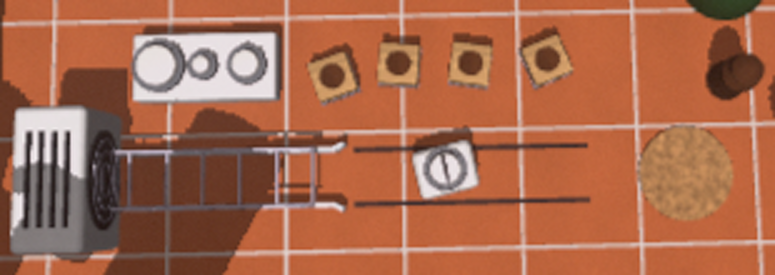

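View pics/side0c.png

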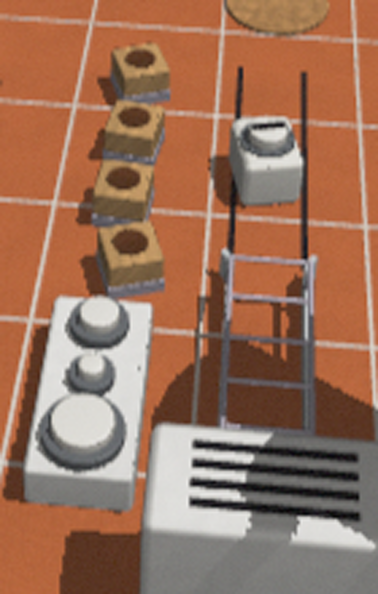

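Run:
```python
from h import *
p,T=pose("top")
def f(x,y,z): return p2w(p,T,[90+x/2.5,190+y/2.5],z)[0].round(4)
for n,x,y,z in [("L1a",353,149,0),("L1b",587,145,0),("L2a",355,204.5,0),("L2b",588,200,0),("wallA",345,143,.03),("wallB",345,209,.03),
 ("s1",332,75,.042),("s2",399,61.5,.042),("s3",471,61.5,.042),("s4",545,58,.042),("timer",446,170,.075),("triv",686,172,.006),
 ("kL",158,65,.055),("kS",203,64,.055),("kM",247,63,.055),("mill",744,72,.135)]:
    print(n,f(x,y,z))
```

```text
L1a [0.4771 0.0626 0.    ]
L1b [ 0.4758 -0.2371  0.    ]
L2a [0.4067 0.0606 0.    ]
L2b [ 0.4059 -0.2358  0.    ]
wallA [0.4833 0.0698 0.03  ]
wallB [0.4013 0.0704 0.03  ]
s1 [0.5681 0.0843 0.042 ]
s2 [0.5834 0.     0.042 ]
s3 [ 0.5814 -0.0904  0.042 ]
s4 [ 0.5839 -0.1836  0.042 ]
timer [ 0.4454 -0.0567  0.075 ]
triv [ 0.4385 -0.3612  0.006 ]
kL [0.5837 0.2991 0.055 ]
kS [0.5838 0.2432 0.055 ]
kM [0.5839 0.1885 0.055 ]
mill [ 0.5504 -0.4098  0.135 ]
```

```bash
cat >> h.py <<'E'
def shot(n,name):
    p,T=pose(n); im=ctrl.read_camera(n); cv2.imwrite(f"pics/{name}.png",im); np.savez(f"pics/{name}.npz",T=T)
    return p,T,im
def load(n,name): return ctrl.camera_params(n),np.load(f"pics/{name}.npz")["T"]
E
python3 - <<'E'
from h import *
x,y,z=ctrl.current_tool_pos(); ctrl.move_l([x,y,.32],vel=.25)
ctrl.goto([.40,-.06,.32],down(-90)); ctrl.move_l([.39,-.06,.2],vel=.2)
p,T,im=shot("wrist","w1")
cv2.imwrite("pics/w1c.png",cv2.resize(im[0:270],None,fx=1.42,fy=1.42,interpolation=cv2.INTER_CUBIC))
print(ctrl.current_t(),ctrl.current_tool_pos())
E
```

```text
3.8417 [ 0.39085786 -0.06009533  0.20092788]
```

View pics/w1c.png

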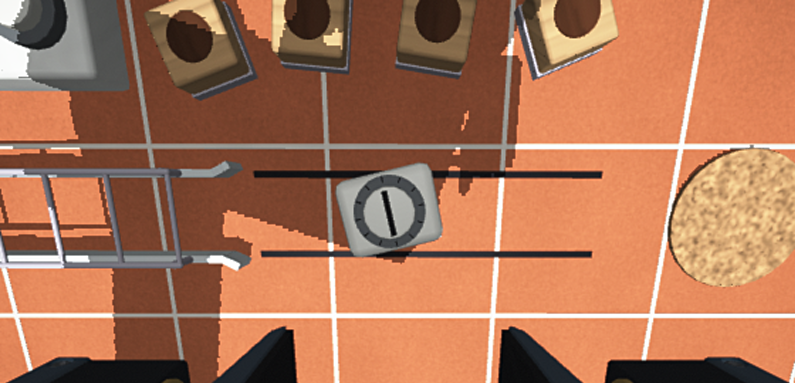

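Run:
```python
from h import *
p,T=load("wrist","w1")
def f(x,y,z): return p2w(p,T,[x/1.42,y/1.42],z)[0][:2].round(4)
for n,x,y,z in [("L1a",254,174,0),("L1b",602,174.5,0),("L2a",261,254,0),("L2b",592,254,0),("wallA out",240,166,.03),("wallB in",249,263,.03),("wallA s",200,174,.03),("wallB s",205,258,.03),
("timer",388,211,.075),("tr L",669,212,.006),("tr top",752,148,.006),("tr bot",724,286,.006)]: print(n,f(x,y,z))
c=np.array([f(*q,.055) for q in [(336,181),(428,162),(442,238),(355,258)]]);print(c,c.mean(0))
for a,b in((0,1),(1,2),(2,3),(3,0)):
    d=c[b]-c[a];print(np.hypot(*d),np.degrees(np.arctan2(d[1],d[0])))
```

```text
L1a [0.4774 0.0619]
L1b [ 0.4773 -0.2379]
L2a [0.4081 0.062 ]
L2b [ 0.4084 -0.2382]
wallA out [0.4826 0.0625]
wallB in [0.4053 0.0628]
wallA s [0.4766 0.0948]
wallB s [0.4095 0.0992]
timer [ 0.4506 -0.0549]
tr L [ 0.4461 -0.2974]
tr top [ 0.4984 -0.3572]
tr bot [ 0.3802 -0.3594]
[[ 0.4711 -0.0163]
 [ 0.4844 -0.0838]
 [ 0.4294 -0.0957]
 [ 0.4139 -0.0288]] [ 0.4497  -0.05615]
0.0687978197328956 -78.85339598754548
0.056272639888315164 -167.79146220223134
0.06867211952459308 103.04464583793421
0.0585498932535321 12.327137587793349
```

Run:
```python
from h import *
for a in(12,-168): print(a,ctrl.ik([.45,-.0555,.2],down(a)))
for a in(90,-90,): print(a,ctrl.ik([.439,-.357,.2],down(a)))
for a in(0,180): print(a,ctrl.ik([.4425,-.2,.1],down(a)),ctrl.ik([.4425,.03,.1],down(a)))
```

```text
12 [-1.45842757e+01  1.55390936e+01  1.01334165e+02 -2.54444375e-14
  6.31267414e+01 -2.65842757e+01]
-168 [-1.45842757e+01  1.55390936e+01  1.01334165e+02 -2.54444375e-14
  6.31267414e+01  1.53415724e+02]
90 [-4.51646512e+01  2.43396204e+01  8.66364503e+01 -2.54444375e-14
  6.90239293e+01 -1.35164651e+02]
-90 [-4.51646512e+01  2.43396204e+01  8.66364503e+01 -2.54444375e-14
  6.90239293e+01  4.48353488e+01]
0 [-3.13718697e+01  2.63749065e+01  1.03943682e+02 -2.54444375e-14
  4.96814110e+01 -3.13718697e+01] [-3.84429083e+00  2.38432722e+01  1.09563748e+02 -2.54444375e-14
  4.65929801e+01 -3.84429083e+00]
180 [-3.13718697e+01  2.63749065e+01  1.03943682e+02 -2.54444375e-14
  4.96814110e+01  1.48628130e+02] [-3.84429083e+00  2.38432722e+01  1.09563748e+02 -2.54444375e-14
  4.65929801e+01  1.76155709e+02]
```

Run:
```python
from h import *
ctrl.goto([.450,-.0555,.13],down(12)); ctrl.move_l([.450,-.0555,.016],vel=.1)
ctrl.command_gripper(0); print(ctrl.current_grip_width()*91, ctrl.current_contact_force())
ctrl.move_l([.450,-.0555,.15],vel=.15); print(ctrl.current_grip_width()*91)
ctrl.goto([.439,-.357,.15],down(60)); ctrl.move_l([.439,-.357,.04],vel=.15)
print(ctrl.move_l([.439,-.357,.0225],vel=.04,contact_N=6),ctrl.current_tool_pos())
ctrl.command_gripper(1.0); ctrl.move_l([.439,-.357,.2],vel=.15)
ctrl.goto([.40,-.2,.25],down(-90)); 
p,T,im=shot("top","t2"); cv2.imwrite("pics/t2c.png",cv2.resize(im[190:300,90:400],None,fx=2.5,fy=2.5,interpolation=cv2.INTER_CUBIC))
shot("wrist","w2")
print(ctrl.current_t())
```

```text
59.61685354193349 [-0.14405947  1.035477    5.34953407]
59.73555144416762
True [ 0.43881864 -0.35686295  0.02198455]
15.5667
```

View pics/t2c.png

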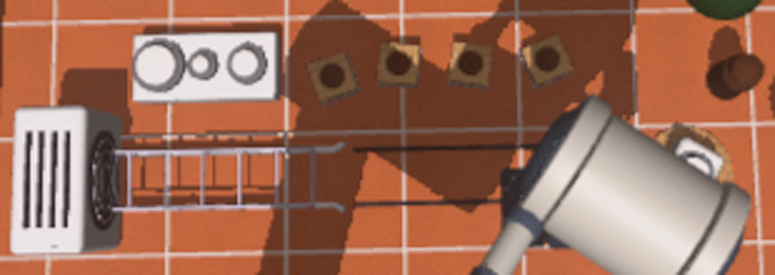

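View pics/w2.png

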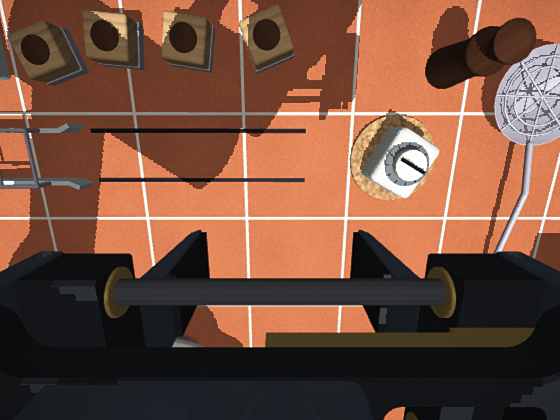

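Run:
```python
from h import *
p,T=load("wrist","w2"); print(p2w(p,T,[409.5,166],.081))
ctrl.goto([.5,-.05,.2],down(-90))
p,T,im=shot("wrist","w3")
cv2.imwrite("pics/w3c.png",cv2.resize(im[20:240,60:480],None,fx=1.9,fy=1.9,interpolation=cv2.INTER_CUBIC))
```

```text
[[ 0.4378493 -0.3525404  0.081    ]]
```

View pics/w3c.png

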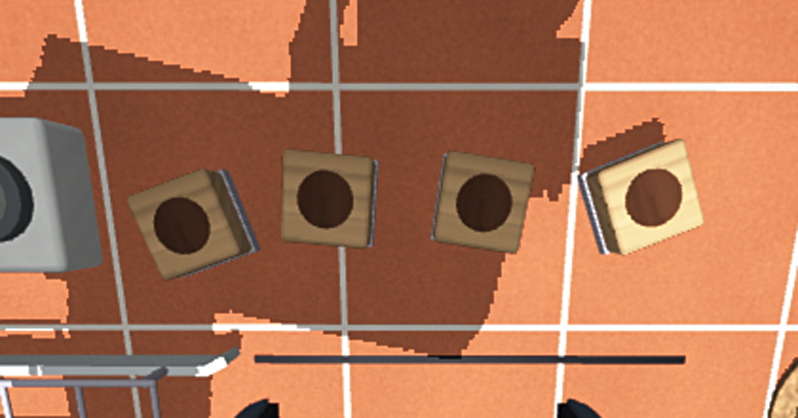

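Run:
```python
from h import *
p,T=load("wrist","w3")
def f(x,y,z): return p2w(p,T,[60+x/1.9,20+y/1.9],z)[0][:2]
C=dict(s1=[(129,202),(210,170),(241,249),(164,279)],s2=[(284,150),(376,158),(371,247),(281,243)],s3=[(447,152),(534,167),(519,253),(434,239)],s4=[(594,178),(684,140),(704,224),(619,254)])
D=dict(s1=(182,226),s2=(325,199),s3=(484,203),s4=(654,197))
for k in C:
    c=np.array([f(*q,.042) for q in C[k]])
    d=[c[(i+1)%4]-c[i] for i in range(4)]
    a=[(np.degrees(np.arctan2(v[1],v[0]))+45)%90-45 for v in d]
    print(k,c.mean(0).round(4),f(*D[k],.044).round(4),np.round(a,1),[round(float(np.hypot(*v)),4) for v in d])
for q in [(254,359),(685,359)]: print(f(*q,0))
```

```text
s1 [0.5682 0.0823] [0.5682 0.0838] [19.8 17.5 20.4 18.5] [0.0511, 0.0457, 0.0503, 0.0461]
s2 [ 5.824e-01 -4.000e-04] [0.5832 0.001 ] [-4.6 -4.5 -2.4 -5.6] [0.0514, 0.049, 0.0525, 0.051]
s3 [ 0.5808 -0.0893] [ 0.5811 -0.0893] [-9.1 -7.2 -9.  -8.2] [0.0497, 0.0479, 0.0505, 0.0479]
s4 [ 0.583  -0.1843] [ 0.5845 -0.1855] [22.6 21.2 19.8 23.6] [0.0522, 0.0485, 0.0504, 0.046]
[0.4772839  0.06212051]
[ 0.47771749 -0.23798477]
```

```bash
cat >> h.py <<'E'
XC=.4425; ZG=.009
def pick_place(x,y,a,ty,tx=XC):
    ctrl.goto([x,y,.12],down(a)); ctrl.move_l([x,y,ZG],vel=.12,contact_N=8)
    print("z",ctrl.current_tool_pos()[2])
    ctrl.command_gripper(0); w=ctrl.current_grip_width()*91; print("grip mm",w)
    ctrl.move_l([x,y,.12],vel=.15)
    if not 48<w<58: raise SystemExit("bad grip")
    ctrl.goto([tx,ty,.12],down(0)); ctrl.move_l([tx,ty,.03],vel=.12)
    print(ctrl.move_l([tx,ty,ZG+.0005],vel=.03,contact_N=5),ctrl.current_tool_pos())
    ctrl.command_gripper(.85); ctrl.move_l([tx,ty,.12],vel=.15)
def look(name):
    ctrl.goto([.42,-.05,.22],down(-90)); p,T,im=shot("wrist",name)
    cv2.imwrite(f"pics/{name}c.png",cv2.resize(im[0:240],None,fx=1.42,fy=1.42,interpolation=cv2.INTER_CUBIC)); print("t",ctrl.current_t())
E
python3 - <<'E'
from h import *
ctrl.goto([.5,.03,.2],down(-60))
pick_place(.5682,.083,19,.025)
look("w4")
E
```

```text
z 0.009646241561526204
grip mm 51.919661445306076
True [0.4422105  0.0249937  0.00906045]
t 25.7417
```

View pics/w4c.png

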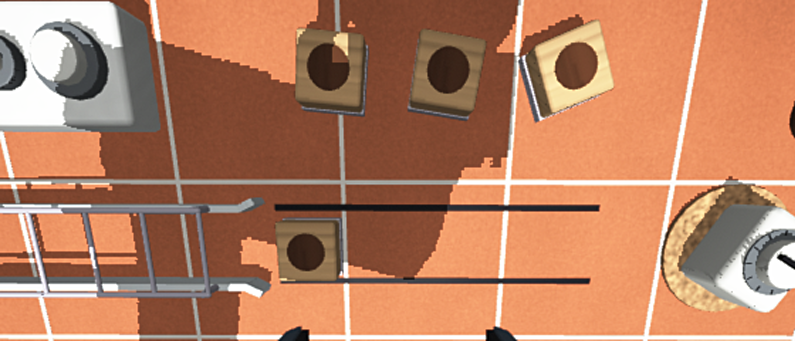

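Run:
```python
from h import *
p,T=load("wrist","w4"); print(p2w(p,T,[[306/1.42,252/1.42],[329/1.42,66/1.42],[449/1.42,69/1.42],[576/1.42,66/1.42]],.043))
pick_place(.5828,.0002,-4.3,-.030)
look("w5")
```

```text
[[ 4.42571349e-01  2.60068366e-02  4.30000000e-02]
 [ 5.83489671e-01  5.16101519e-04  4.30000000e-02]
 [ 5.81643499e-01 -8.99925148e-02  4.30000000e-02]
 [ 5.83858465e-01 -1.85597459e-01  4.30000000e-02]]
z 0.009669668966313518
grip mm 51.62946791923712
True [ 0.44220785 -0.02997469  0.00921225]
t 34.6167
```

View pics/w5c.png

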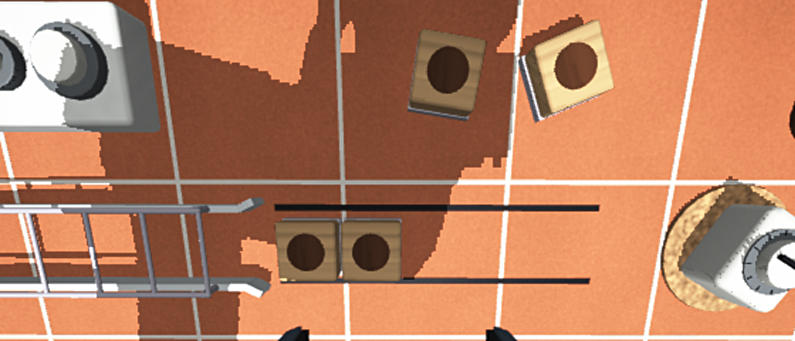

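Stamps 1 and 2 are square and adjacent (discs at (306,252), (370,252)); the other two haven't moved.

Run:
```python
from h import *
pick_place(.5812,-.0893,-8.3,-.085)
look("w6")
```

```text
z 0.009671220145273086
grip mm 52.03423778919796
True [ 0.442245   -0.08495275  0.00923109]
t 43.6667
```

View pics/w6c.png

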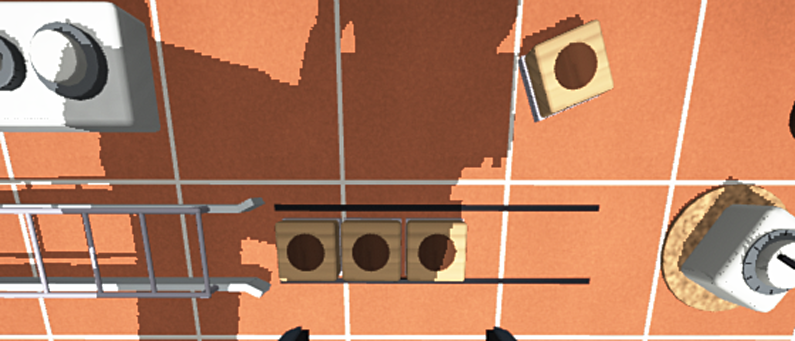

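Three in the row, discs level at row 252; the fourth is unmoved at (576,66).

Run:
```python
from h import *
pick_place(.5837,-.185,21.5,-.140)
look("w7")
```

```text
z 0.009696241461668312
grip mm 51.979157636876046
True [ 0.44222484 -0.13987593  0.00926382]
t 53.375
```

View pics/w7c.png

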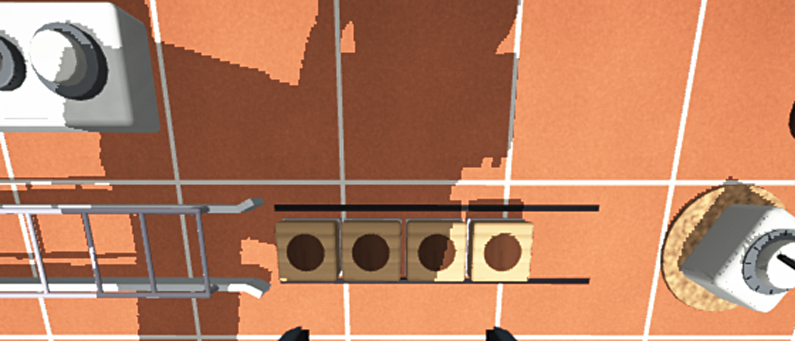

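Run:
```python
from h import *
ctrl.goto([XC,-.212,.13],down(0)); ctrl.command_gripper(.17); print(ctrl.current_grip_width()*91)
ctrl.move_l([XC,-.212,.010],vel=.1,contact_N=8)
print(ctrl.move_l([XC,-.175,.010],vel=.04,contact_N=15), ctrl.current_contact_force())
print(ctrl.move_l([XC,-.09,.010],vel=.04,contact_N=15),ctrl.current_tool_pos(), ctrl.current_contact_force())
p,T,im=shot("top","t8"); cv2.imwrite("pics/t8c.png",cv2.resize(im[190:300,90:400],None,fx=2.5,fy=2.5,interpolation=cv2.INTER_CUBIC))
p,T,im=shot("side","s8"); cv2.imwrite("pics/s8c.png",cv2.resize(im[150:380,220:400],None,fx=2.5,fy=2.5,interpolation=cv2.INTER_CUBIC))
```

```text
15.59849812735496
False [-0.51109092  0.26865827  0.2918549 ]
False [ 0.44251495 -0.09003765  0.01001123] [ 0.34173382 -2.44358002 -0.61531687]
```

View pics/t8c.png

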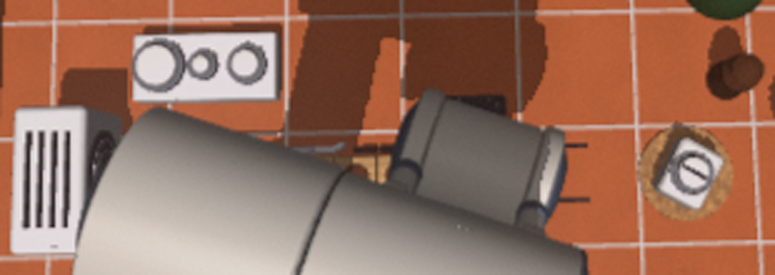

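View pics/s8c.png

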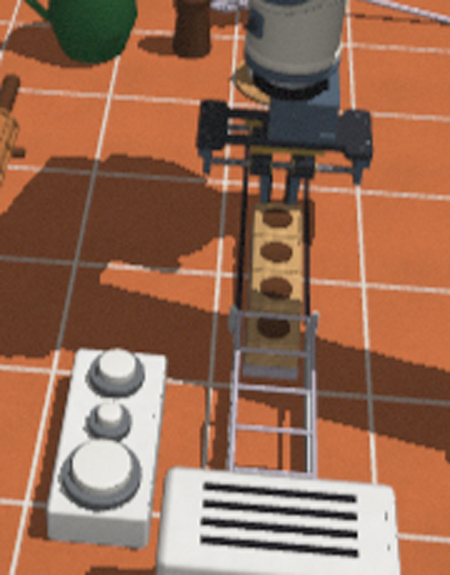

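Run:
```python
from h import *
print(ctrl.move_l([XC,.03,.010],vel=.04,contact_N=15),ctrl.current_tool_pos(), ctrl.current_contact_force())
print(ctrl.move_l([XC,.070,.010],vel=.025,contact_N=15),ctrl.current_tool_pos(), ctrl.current_contact_force())
ctrl.sleep(.2)
ctrl.move_l([XC,.03,.010],vel=.05); ctrl.move_l([XC,.03,.15],vel=.15)
ctrl.goto([.37,.08,.22],down(-90)); p,T,im=shot("wrist","w9")
cv2.imwrite("pics/w9c.png",cv2.resize(im[0:240],None,fx=1.42,fy=1.42,interpolation=cv2.INTER_CUBIC))
p,T,im=shot("side","s9"); cv2.imwrite("pics/s9c.png",cv2.resize(im[150:380,220:400],None,fx=2.5,fy=2.5,interpolation=cv2.INTER_CUBIC))
print(ctrl.current_t())
```

```text
False [0.44248741 0.02998473 0.0100066 ] [-0.26490725 -3.78581932  0.99167924]
False [0.44248351 0.07002529 0.0100053 ] [-0.32167993 -3.6280126   1.17484988]
69.7083
```

View pics/w9c.png

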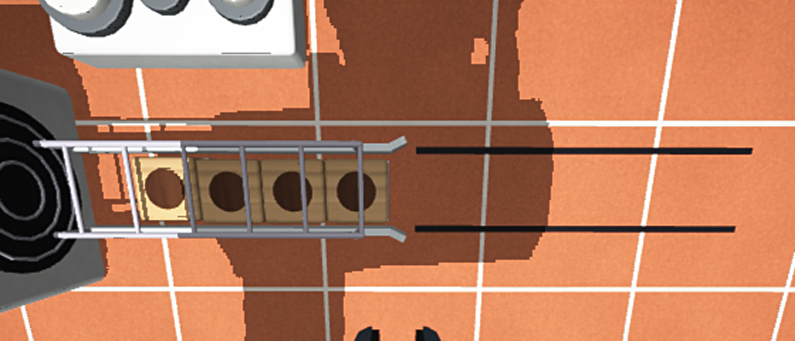

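View pics/s9c.png

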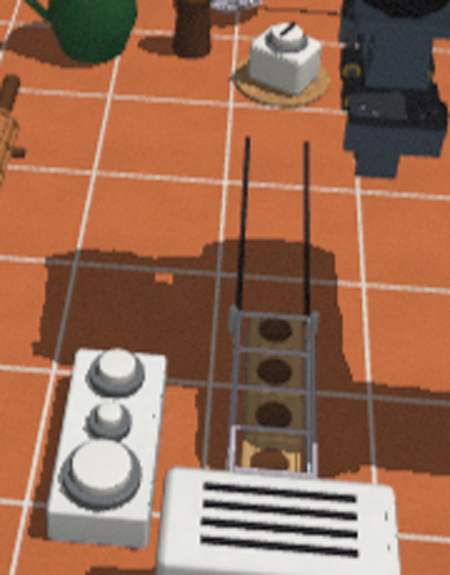

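Run:
```python
from h import *
p,T=load("wrist","w9"); print(p2w(p,T,[[356/1.42,190/1.42],[165/1.42,188/1.42]],.043), p2w(p,T,[[404/1.42,141/1.42],[404/1.42,238/1.42]],.03))
ctrl.command_gripper(0)
ctrl.goto([.5,.244,.2],down(-90)); p,T,im=shot("wrist","w10")
cv2.imwrite("pics/w10c.png",cv2.resize(im[0:240,90:470],None,fx=2.1,fy=2.1,interpolation=cv2.INTER_CUBIC))
```

```text
[[0.44362723 0.11208358 0.043     ]
 [0.44496825 0.26732897 0.043     ]] [[0.48228064 0.07303915 0.03      ]
 [0.40320772 0.07254904 0.03      ]]
```

View pics/w10c.png

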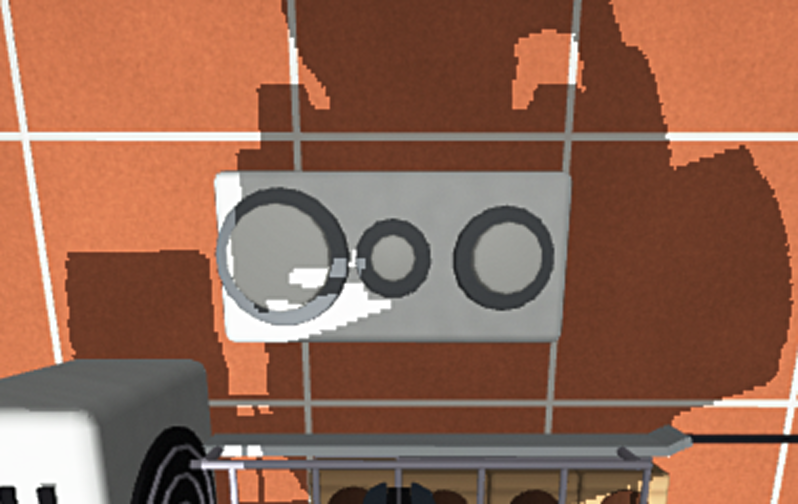

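Run:
```python
from h import *
p,T=load("wrist","w10")
K=p2w(p,T,[[90+u/2.1,v/2.1] for u,v in((394,257),(507,258),(277,256))],.057); print(K)
x,y=K[0][:2]
ctrl.goto([x,y,.12],down(-90)); ctrl.move_l([x,y,.075],vel=.1)
f0=ctrl.current_contact_force()[2]
print(ctrl.move_l([x,y,.045],vel=.015,contact_N=2)); z=ctrl.current_tool_pos()[2]; print(z,f0,ctrl.current_contact_force())
for i in range(9):
    z-=.001; s=ctrl.move_l([x,y,z],vel=.01); 
    F=ctrl.current_contact_force(); print(round(z,4),ctrl.current_tool_pos()[2].round(4),F.round(2))
    if F[2]-f0>7: break
im=shot("side","s11")[2]; cv2.imwrite("pics/s11c.png",cv2.resize(im[220:400,200:400],None,fx=3,fy=3,interpolation=cv2.INTER_CUBIC))
ctrl.move_l([x,y,.12],vel=.08); print(ctrl.current_t())
```

```text
[[0.58485849 0.24426181 0.057     ]
 [0.58443719 0.18870049 0.057     ]
 [0.58527769 0.30173641 0.057     ]]
True
0.06474497858148803 0.8174855103022648 [1.42416464 1.08965006 2.97393162]
0.0637 0.0637 [ 1.14 -0.66  2.88]
0.0627 0.0627 [-0.27 -0.81  3.71]
0.0617 0.0617 [-1.24  0.12  4.42]
0.0607 0.0612 [-2.   -1.6  10.95]
75.025
```

View pics/s11c.png

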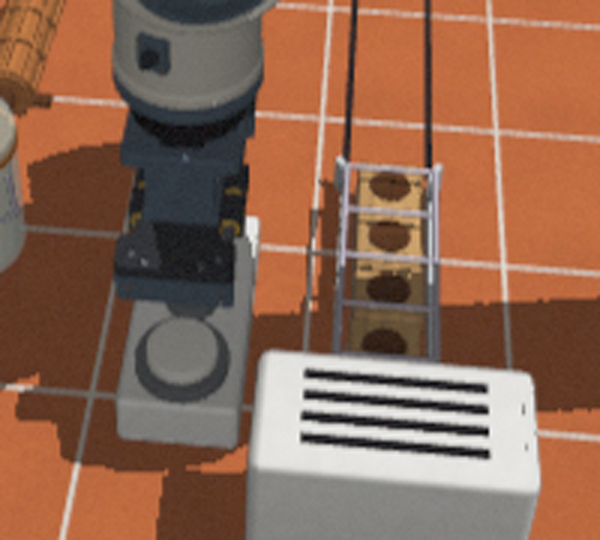

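```bash
cat >> h.py <<'E'
def fz():
    r=[]
    for _ in range(8): ctrl.sleep(.02); r.append(ctrl.current_contact_force()[2])
    return np.mean(r)
def press(x,y,z0=.070):
    ctrl.goto([x,y,.12],down(-90)); ctrl.move_l([x,y,z0],vel=.1); f0=fz()
    z=z0
    while z>.055:
        z-=.001; ctrl.move_l([x,y,z],vel=.02); f=fz()-f0; print(round(z,4),ctrl.current_tool_pos()[2].round(4),f.round(2))
        if f>12: break
    ctrl.move_l([x,y,.12],vel=.08)
E
python3 - <<'E'
from h import *
press(.585,.244); print(ctrl.current_t())
E
```

```text
0.069 0.0691 -0.05
0.068 0.0679 -0.06
0.067 0.0671 1.49
0.066 0.0661 2.24
0.065 0.0651 2.5
0.064 0.0641 3.25
0.063 0.063 3.79
0.062 0.062 4.48
0.061 0.0612 8.3
0.06 0.061 20.01
80.7917
```

Run:
```python
from h import *
p,T=load("wrist","w10")
print(p2w(p,T,[[90+u/2.1,v/2.1] for u,v in((394,257),(507,258),(277,256))],.067))
press(.585,.189); print('large'); press(.585,.299); 
ctrl.goto([.37,.0,.28],down(-90)); shot("wrist","w12")
im=shot("side","s12")[2]; cv2.imwrite("pics/s12c.png",cv2.resize(im[100:400,200:420],None,fx=2,fy=2,interpolation=cv2.INTER_CUBIC))
print(ctrl.current_t(),ctrl.current_contact_force())
```

```text
[[0.5845964  0.24420318 0.067     ]
 [0.58418854 0.19041588 0.067     ]
 [0.58500221 0.29984267 0.067     ]]
0.069 0.0691 -0.39
0.068 0.068 -0.25
0.067 0.0671 1.37
0.066 0.0661 1.51
0.065 0.065 2.34
0.064 0.064 2.89
0.063 0.063 3.41
0.062 0.062 4.04
0.061 0.0612 8.27
0.06 0.061 21.44
large
0.069 0.0691 -0.38
0.068 0.068 -0.45
0.067 0.0671 1.28
0.066 0.0661 1.61
0.065 0.065 2.52
0.064 0.0641 2.98
0.063 0.063 3.64
0.062 0.062 4.04
0.061 0.0612 7.65
0.06 0.0611 19.3
94.2667 [0.08201136 0.3978875  0.23608118]
```

View pics/s12c.png

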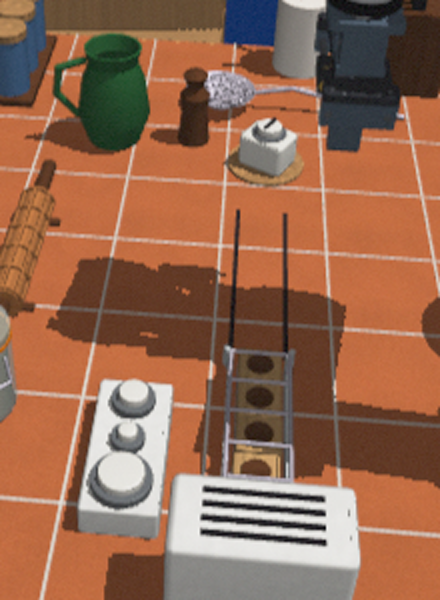

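View pics/w12.png

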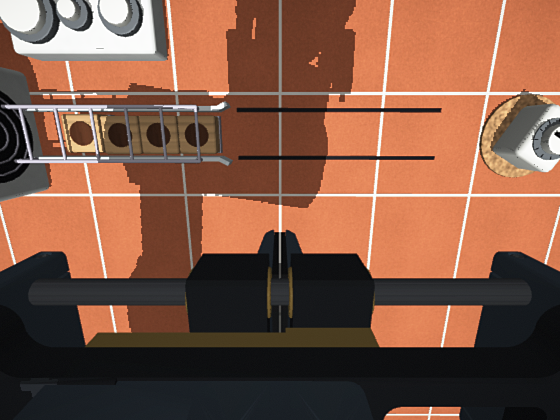

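The four stamps are square inside the channel (discs at (82..196, 134)), the timer is on the trivet, the keys are up again and the arm is clear. Handing in.

Run:
```python
from bench import ctrl
print(ctrl.sign_off(),ctrl.current_t())
```

```text
the job is handed in; nothing more can be done
the job is handed in; nothing more can be done
```

The job is done and handed in at about 94 s of the 210 s allowed; `sign_off` gives no verdict, so what follows is from my own checks.

- **Timer:** it stands upright on the cork trivet, with its dial measured about 5 mm from the trivet's centre.
- **Stamps:** four were there. I set them square on the run-up, 55 mm apart, and pushed them in as one block with about 4 N and no jamming. In the pictures they stand square in the channel. Their centres run from 40 to 195 mm past the mouth and lie within about 3 mm of the centre line. None was knocked aside.
- **Keys:** I pressed small, middle, then large. I could not read the key joints directly. Each press travelled about 6 mm to a hard stop, and the last picture shows all three keys up.
- **Small key:** I pressed it twice. The first press left it slightly unclear whether the key had bottomed, and the second confirmed it.
- **Rest of the bench:** the jug, mill and spider show no movement and the part of the rolling pin in view looks in place. The jar was mostly outside my last pictures, but the arm did not go near it. At hand-in the arm was clear, with less than 0.5 N on the tool.

No checks failed. The only disagreement was 1–3 mm between the cameras on positions.

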